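Close the storage tin and try it under the shelf-height gauge

ROBOT

A 6-joint arm with a two-finger parallel gripper is mounted at the origin on the work surface. World frame = base frame: x ahead of the robot, y to its left, z up, the work surface at z = 0. Lengths are in m, angles in rad, forces in N, time in s.
With the tool pointing down it reaches from about 0.25 to 0.775 m from the base axis. Payload 4 kg.
Tool frame: the origin (TCP) lies on the centre line of the jaws, within the pads' length; the fingertips stand 17 mm ahead of it and the grasp point (between the pads) lies 2 mm behind it; z points along the fingers, y is the line along which they close (so a half turn about z gives the same grasp; the last joint's range is limited). The gripper opens to 94 mm and grips with 3 to 60 N. Pads are 16 mm wide; open, the fingers measure 119 mm over their backs; the gripper's body (75 mm by 177 mm) begins 78 mm behind the grasp point.
Start: joints at [1.237, 0.087, 1.371, -0, 1.684, -0.103], TCP at [0.126, 0.535, 0.223] pointing down, gripper open.
Joint ranges: [-3.1, 3.1], [-0.76, 2.03], [0.27, 2.55], [-1.08, 4.22], [0.17, 2.65], [-2.57, 2.57]. Speed limits (rad/s): [2.79, 2.79, 3.14, 3.14, 3.14, 3.14].

INTERFACE

Orientations are given as [roll, pitch, yaw] about the fixed x, y, z axes, in that order (R = Rz(yaw) Ry(pitch) Rx(roll)).
In Python, from bench import robot gives the robot as it stands.
- The arm moves only by the tool servo_tool, never from a script. Its argument "plan" is a list of rows, each a list of 7 numbers: the shift along the tool's x, y, z normalised to -1 to 1, where 1 is 0.1 m, then the turn, a rotation vector about the tool's x, y, z normalised to -1 to 1, where 1 is pi/2 rad, then the finger opening in mm, from 0 to 94. In form: [[x, y, z, ax, ay, az, gripper], ...]. A call has 1 to 12 rows; each row is the pose to reach, as a shift and turn from the pose commanded when the call began, along the tool's axes at that moment; what a row does not reach only later rows make up. A row lasts 1/12 s, in which the tool goes at most 41.7 mm and 7.16 degrees, less where a joint would pass 70% of its speed; a pose out of reach is approached as far as the arm can. A call with a number of a shift or a turn outside -1 to 1 is refused whole. A call with a gripper value outside its range is refused whole. The fingers move at their own pace and stop on an object; the grip force is fixed at half the most. Time passes only in rows, so rows that repeat a pose let the fingers close. It gives the time, the measured TCP pose, the force, the opening and the grip force at its end, in the units of the state.
- robot.get_obs(): the state, without advancing time (a new reading comes with each control period).
- robot.snapshot(name): name is "scene" or "side" or "wrist"; returns the picture (420x560x3 uint8, red, green, blue); there is no depth.
- robot.camera_params(name): a dict with "camera_matrix" (3x3 intrinsics, pixels), "rvec" (rotation vector, rad) and "tvec" (3), from world to camera coordinates, as OpenCV has them; the wrist camera has in their place "tool_from_camera" (4x4, takes a point from camera to tool coordinates, whose origin is the TCP and whose axes are the flange's). Camera axes: x right, y down, z forward; pixel columns grow to the right and rows downward; lengths in m; the calibration is good to about 2 mm. A picture is of the moment at which its call begins: read the wrist's pose just before it. camera_params takes no time and is no camera call.
- robot.close_job(): hands the job in; it is judged then, once.
Trained networks look in the newest picture that a camera, given by its name, has taken for a name from the list of things; names that differ only in an ending like _2 or _b are one class to them, and where a whole thing is asked for, a point or a joint stands for the part that bears it (a point fixed in the world has none). Each returns a list of dicts, best first, with "conf" (0 to 1); they miss things now and then, are a little off and sometimes report something else, mostly with a low value. They report only what shows in the picture. A call takes as long as a camera call. They do not tell look-alikes from the thing itself.
- robot.find_in(thing, camera): "extent" ([centre column, centre row, width, height] in pixels, round what is visible of it).
The state is a dict: "time": time; "joint_positions": joint angles; "qvel": joint speeds; "joint_torque": joint torques, N m; "tool_pos": TCP position; "ee_rot": TCP orientation; "wrist_force": force on the tool from outside, world axes, zero at the start; "wrist_torque": the same for the moment, N m; "width": finger opening in m; "finger_force": force on a finger pad.
Only numpy, scipy, OpenCV 4.12 (cv2) and the standard library are available. Lean on these libraries where they do the work, as an engineer would, in place of code of your own. Each camera call takes 0.05 s, during which the arm holds its last target. There are 200 camera calls.

TASK

The storage tin's lid is not fully on: press it fully down, carefully so as not to dent it, then push the tin between the guides and under the fixed bridge bar of the shelf-height gauge until its end touches the buffer on the stop, and press it lightly there for about a second. Never force the tin against the gauge. Leave it upright under the bar, home against the buffer with the lid fully on, and leave everything else on the counter where it stands.

Things in the scene. Friction and masses are not known exactly. Their poses are not given: they have to be found in the camera images.
- tin: Plain metal rectangular tin standing loose on the counter: 110 long (its x) x 62 wide (its y), the body 60 high, 76 mm with the lid fully on, 0.35 to 0.75 kg. Origin: centre of its underside; z up. Both ends are alike: it may enter the gauge either way round. If gripped, grip it across its 62 mm width, low, below the lid.
- lid: Flat metal lid carried by the tin, 110 x 62 x 16 mm. Origin: centre of its underside, 60 mm above the tin's underside when fully on; its flat top is 16 mm higher. At the start it stands 4.5 to 10 mm proud. It goes straight down against about 7 N of steady friction and stops hard when home. Thin sheet: pressing it with more than about 50 N dents it.
- gauge: Fixed wooden gauge screwed to the counter, without a floor: the tin slides on the counter between two guides 14 mm high, 68 mm apart, from x = -60 to +60 mm, flaring to about 88 mm apart at x = -88 mm. Origin: on the counter, midway between the posts, under the bar; x is the push direction (to the stop), z up. It must not feel more than about 25 N from the tin.
- stop: The gauge's wooden stop, a fixed cross-piece 14 mm thick, 94 wide, 30 high beyond the bar. Same origin and axes as the gauge; its face lies at x = +50 mm. From it a firm, round steel buffer screw, 20 mm across, 17 mm up, stands out towards the tin by 1 to 9 mm, set differently each time and not measured: feel for it. The home tin touches the buffer: its centre is then at x = -6 to -14 mm.
- bar (a point): Middle of the underside of the gauge's dark steel bridge bar, 79 mm above the counter. The bar is 20 mm thick along the push, 100 mm across and 16 mm high (top at 95 mm); its two wooden posts are equally high and 72 mm apart inside.
- panel: The raised flat middle of the lid's top, 102 x 54 mm, 2 mm above the lid's rim; it moves with the lid and has the lid's origin, its top 16 mm above that. Press the lid here, with no more than about 50 N.
- cutter: Steel ring cutter, 60 mm across, 30 mm high, beside the gauge; origin centre of underside. Leave alone.
- spice_jar: Amber glass jar, 42 mm across, 62 mm high, on the robot's side of the gauge; origin centre of underside. Leave alone.
- jelly_mould: Copper mould, 72 mm across, 42 mm high, beside the tin; origin centre of underside. Leave alone.
- mug: White mug, 76 mm across, 85 mm high, far side of the counter; origin centre of underside. Leave alone.
- bowl: Glass bowl, 110 mm across, 55 mm high, far side of the counter; origin centre of underside. Leave alone.
- spoon: Wooden spoon lying along its x, right side of the counter. Leave alone.
- bottle: Amber bottle, 56 mm across, 150 mm high, left side of the counter; origin centre of underside. Leave alone.
Not all that is in view belongs to the job. What is shaped like the tin but turquoise is not meant.

How it is judged:
By the outcome, as a careful person would: the job done as asked, in the order asked, and still so for the second after the job is handed in, with the robot touching nothing.
It also fails if it takes over 72 s, if anything falls off the work surface, if the arm or the gripper's body presses on something with over 40 N, if the wrist force passes 120 N, or if a joint passes its speed limit or range.

## Working session

There is one attempt and no reset: what is moved stays moved. The work goes in short steps, Python scripts to look and compute and a tool call to move; the robot and the scene stay as the last step left them, time stands still between calls to the robot, and variables do not carry over. Pictures are saved under pics/ and viewed, at most 10 in all, crops included, and the job is handed in when it is done.

Besides the shell and the picture viewer there is one more tool, called after "Call:" as a command line: name --pt "numbers of a row" for each row, then --argument value for the rest. servo_tool: Moves the arm, as the interface text tells. Scaled input: -1 to 1 covers 0.1 m each way for a shift and pi/2 rad each way for a turn. Its arguments: {"type":"object","properties":{"plan":{"type":"array","items":{"type":"array","items":{"type":"number"}}}},"required":["plan"]}

```bash
mkdir -p pics
cat > h.py <<'E'
import numpy as np,cv2,sys
from bench import robot
def save(n,f):
    im=robot.snapshot(n); cv2.imwrite('pics/'+f,im[:,:,::-1]); return im
def proj(cam,P):
    c=robot.camera_params(cam)
    return cv2.projectPoints(np.array(P,float).reshape(-1,3),np.array(c['rvec']),np.array(c['tvec']),np.array(c['camera_matrix']),None)[0].reshape(-1,2)
def ray(cam,uv,z):
    c=robot.camera_params(cam);R=cv2.Rodrigues(np.array(c['rvec'],float))[0];t=np.array(c['tvec'],float).ravel()
    d=R.T@np.linalg.inv(np.array(c['camera_matrix']))@np.array([uv[0],uv[1],1.]);o=-R.T@t
    return o+d*(z-o[2])/d[2]
E
python3 - <<'E'
from h import *
a=save('scene','s1.png');b=save('side','d1.png')
cv2.imwrite('pics/both.png',cv2.resize(np.vstack([a,b]),None,fx=.7,fy=.7)[:,:,::-1])
for cam in('scene','side'):
  for t in('tin','lid','gauge','stop','jelly_mould'):
    r=robot.find_in(t,cam); print(cam,t,[(np.round(x['extent']).tolist(),round(x['conf'],2)) for x in r][:4])
o=robot.get_obs();print(o['time'],o['tool_pos'],o['ee_rot'],o['wrist_force'])
E
```

```text
scene tin [([166.0, 264.0, 43.0, 43.0], 0.9), ([206.0, 228.0, 30.0, 41.0], 0.71), ([217.0, 269.0, 41.0, 58.0], 0.67)]
scene lid [([216.0, 258.0, 38.0, 33.0], 0.87), ([164.0, 257.0, 40.0, 36.0], 0.76), ([204.0, 222.0, 30.0, 23.0], 0.65), ([295.0, 199.0, 42.0, 39.0], 0.46)]
scene gauge [([294.0, 203.0, 38.0, 45.0], 0.87)]
scene stop [([300.0, 192.0, 30.0, 12.0], 0.71)]
scene jelly_mould [([265.0, 285.0, 28.0, 27.0], 0.82)]
side tin [([292.0, 316.0, 47.0, 68.0], 0.94), ([240.0, 361.0, 38.0, 71.0], 0.89), ([220.0, 290.0, 48.0, 61.0], 0.81)]
side lid [([221.0, 283.0, 56.0, 50.0], 0.97), ([292.0, 308.0, 44.0, 47.0], 0.71), ([242.0, 351.0, 35.0, 59.0], 0.65)]
side gauge []
side stop [([247.0, 189.0, 28.0, 6.0], 0.56)]
side jelly_mould [([340.0, 297.0, 33.0, 29.0], 0.57)]
0.6 [0.12582399 0.53543824 0.22255492] [ 3.14139607e+00 -1.81923603e-05  2.91075987e+00] [-0.26876698  1.90938992 -0.57622768]
```

View pics/s1.png

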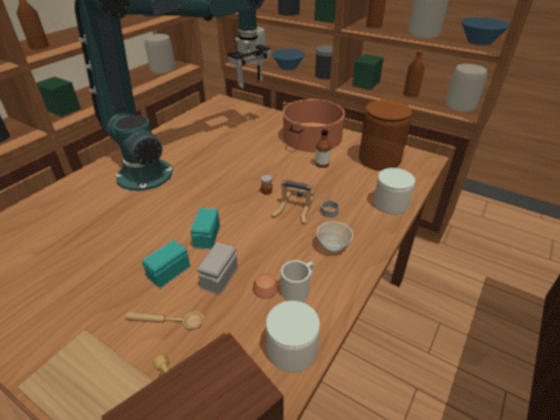

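View pics/d1.png

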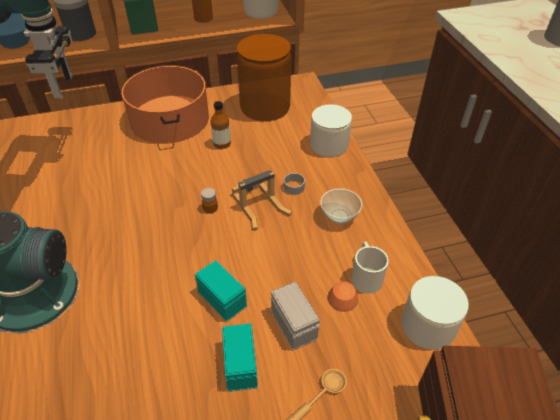

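The scene picture shows three tin-shaped things. Two are turquoise, at (166,264) and (206,228), and are not meant; the plain grey metal one at (217,269) in scene and (292,316) in side is the tin. The gauge is at scene (294,203) and side (258,192). I'll confirm with one enlarged crop sheet.

Run:
```python
import cv2,numpy as np
s=cv2.imread('pics/s1.png');d=cv2.imread('pics/d1.png')
def c(im,u,v,w,h,k):return cv2.resize(im[v:v+h,u:u+w],None,fx=k,fy=k,interpolation=cv2.INTER_CUBIC)
# tin: scene u190-245,v235-295 ; side u262-327,v278-350
T=np.hstack([c(s,187,235,66,50,6),c(s,265,170,66,50,6)])
B=np.hstack([c(d,260,280,66,70,6)[:420],c(d,226,165,66,70,6)])
im=np.vstack([T,B]);im=cv2.resize(im,None,fx=.83,fy=.83)
cv2.imwrite('pics/c1.png',im);print(im.shape)
```

```text
(598, 657, 3)
```

View pics/c1.png

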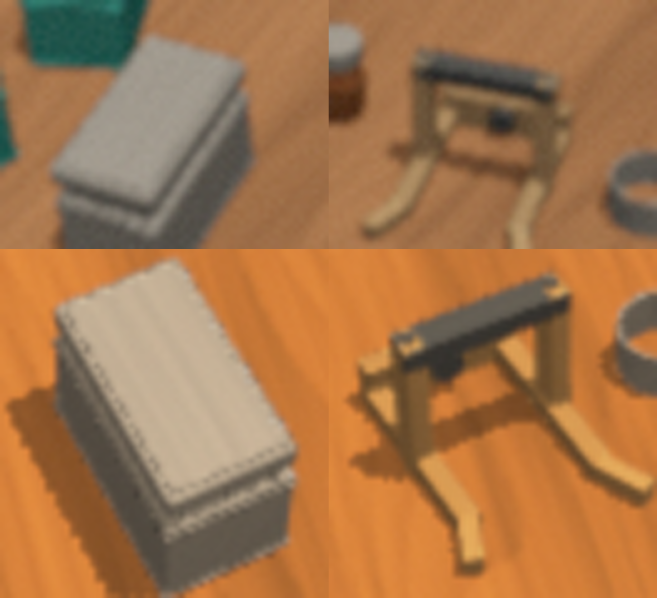

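The crop confirms the plain grey metal tin with a raised lid (side top corners near (272,292), (295,283), (319,321), (295,332)) and the gauge opening toward the tin. Now I'll fit both poses.

```bash
cat > fit.py <<'E'
from h import *
from scipy.optimize import least_squares
k=4.98
S=lambda x,y:(187+x/k,235+y/k); SG=lambda x,y:(265+(x-328)/k,170+y/k)
D=lambda x,y:(260+x/k,280+(y-249)/k); DG=lambda x,y:(226+(x-328)/k,165+(y-249)/k)
def W(p,P):
    c,s=np.cos(p[2]),np.sin(p[2]); P=np.array(P,float)
    return np.c_[p[0]+c*P[:,0]-s*P[:,1],p[1]+s*P[:,0]+c*P[:,1],P[:,2]]
def solve(obs,p0,h=False):
    # obs: list (cam,uv,localP); with h: P z=None -> z=p[3]
    def f(p):
        r=[]
        for cam in('scene','side'):
            o=[q for q in obs if q[0]==cam]
            P=[[q[2][0],q[2][1],p[3] if q[2][2] is None else q[2][2]] for q in o]
            r.append((proj(cam,W(p,P))-np.array([q[1] for q in o])).ravel())
        return np.concatenate(r)
    s=least_squares(f,p0,loss='soft_l1'); return s.x,np.round(f(s.x).reshape(-1,2),1)
E
python3 - <<'E'
from fit import *
uv=[S(155,38),S(243,68),S(155,205),S(57,172)]
c=np.array([ray('scene',u,.083) for u in uv]);print(c.round(3))
uv2=[D(58,307),D(175,262),D(295,455),D(172,508)]
c2=np.array([ray('side',u,.083) for u in uv2]);print(c2.round(3))
# axes: long direction from centre
l=(c2[2]+c2[3]-c2[0]-c2[1])[:2];m=c2.mean(0)
yaw=np.arctan2(l[1],l[0]);print('yaw',yaw,m)
def lab(cc):
    p=[m[0],m[1],yaw];r=[]
    for q in cc:
        d=q[:2]-cc.mean(0)[:2];a=d@[np.cos(yaw),np.sin(yaw)];b=d@[-np.sin(yaw),np.cos(yaw)]
        r.append([np.sign(a)*.055,np.sign(b)*.031,None])
    return r
obs=[('scene',u,q) for u,q in zip(uv,lab(c))]+[('side',u,q) for u,q in zip(uv2,lab(c2))]
# base corners in side
lb=lab(c2);obs+=[('side',D(168,593),[lb[3][0],lb[3][1],0]),('side',D(288,540),[lb[2][0],lb[2][1],0])]
x,r=solve(obs,[m[0],m[1],yaw,.083]);print('tin',x,r.tolist())
g=[('side',DG(408,345),[0,.043,.095]),('side',DG(557,288),[0,-.043,.095]),('scene',SG(424,57),[0,.043,.095]),('scene',SG(549,82),[0,-.043,.095])]
P=np.array([ray(q[0],q[1],.095) for q in g]);print(P.round(3))
d=P[0]-P[1];y=np.arctan2(d[1],d[0])-np.pi/2;m=P.mean(0)
gx,r=solve(g,[m[0],m[1],y]);print('gauge',gx,r.tolist())
np.save('est.npy',np.r_[x,gx])
# overlay
ed=[]
def box(a,b,c0,c1,z0,z1):
    v=[(i,j,l) for i in(a,b) for j in(c0,c1) for l in(z0,z1)]
    return [(p,q) for p in v for q in v if sum(i!=j for i,j in zip(p,q))==1 and p<q]
tb=box(-.055,.055,-.031,.031,0,x[3])
gb=box(-.01,.01,-.05,.05,.079,.095)+box(.05,.064,-.047,.047,0,.03)+[((-.06,s*.034,.014),(.06,s*.034,.014)) for s in(1,-1)]+[((-.06,s*.034,.014),(-.088,s*.044,.014)) for s in(1,-1)]
out=[]
for cam,f,o in(('scene','s1',[(187,235),(265,170)]),('side','d1',[(260,280),(226,165)])):
    im=cv2.resize(cv2.imread(f'pics/{f}.png'),None,fx=6,fy=6,interpolation=cv2.INTER_CUBIC)
    for p,e in((x,tb),(gx,gb)):
        for a,b in e:
            q=((proj(cam,W(p,[a,b]))+.5)*6).astype(int);cv2.line(im,tuple(map(int,q[0])),tuple(map(int,q[1])),(0,0,255),1)
    h=58 if cam=='scene' else 70
    out.append(np.hstack([im[v*6:(v+h)*6,u*6:(u+66)*6] for u,v in o]))
cv2.imwrite('pics/o1.png',cv2.resize(np.vstack(out),None,fx=.78,fy=.78))
E
```

```text
[[ 0.54  -0.204  0.083]
 [ 0.597 -0.197  0.083]
 [ 0.619 -0.3    0.083]
 [ 0.561 -0.31   0.083]]
[[ 0.534 -0.206  0.083]
 [ 0.59  -0.196  0.083]
 [ 0.61  -0.303  0.083]
 [ 0.554 -0.313  0.083]]
yaw -1.3894260066367354 [ 0.57209433 -0.254299    0.083     ]
tin [ 0.57413159 -0.24761129 -1.38285125  0.07406808] [[-0.5, 0.3], [1.5, 0.1], [0.1, 0.7], [-1.1, 0.6], [-1.1, 0.1], [0.5, -1.1], [0.9, -1.0], [-0.7, 0.0], [-0.7, 0.5], [0.2, -0.2]]
[[0.545 0.128 0.095]
 [0.631 0.15  0.095]
 [0.548 0.131 0.095]
 [0.633 0.151 0.095]]
gauge [ 0.58909141  0.14013356 -4.47978549] [[-0.4, 0.0], [-0.6, -0.1], [0.7, -0.8], [-0.1, -0.1]]
```

View pics/o1.png

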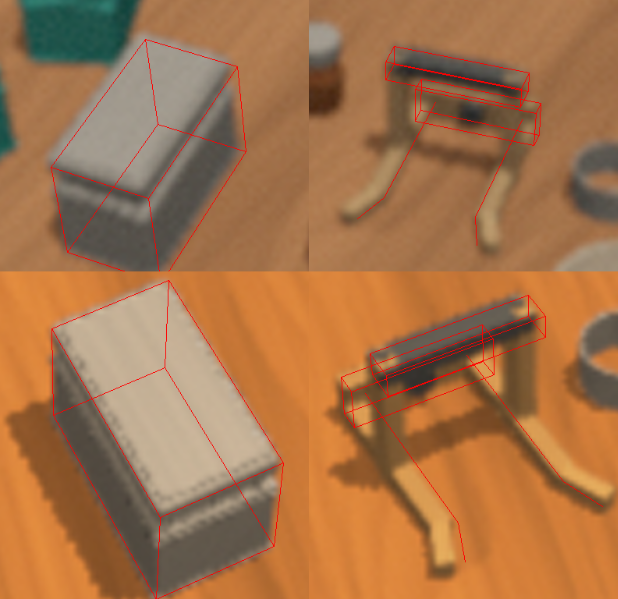

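The overlay fits the tin well: yaw about 1.76, axis roughly parallel to the gauge's push direction of 1.80. The guides are 2–3 px off, so I'll refine the gauge with the wrist camera on the way over.

```bash
cat >> h.py <<'E'
from scipy.spatial.transform import Rotation as Ro
def go(pos,yaw,frm=None):
    """tool-frame shift (norm) and turn (norm) from present pose to a downward pose"""
    o=robot.get_obs();R=Ro.from_euler('xyz',o['ee_rot']);p=np.array(o['tool_pos'])
    T=Ro.from_euler('xyz',[np.pi,0,yaw])
    print('shift',np.round(R.inv().apply(np.array(pos)-p)/.1,3),'turn',np.round((R.inv()*T).as_rotvec()/(np.pi/2),3))
E
python3 - <<'E'
from h import *
print(np.round(robot.camera_params('wrist')['tool_from_camera'],3).tolist(),np.round(robot.camera_params('wrist')['camera_matrix'],1).tolist())
for n,u,z in(('bottle',(322,150),.07),('jar',(266,185),.03),('cutter',(330,209),.015),('mould',(265,286),.02),('mug',(295,280),.04)):
    print(n,ray('scene',u,z).round(3))
go([.55,.07,.30],1.80)
E
```

```text
[[0.001, -0.958, -0.288, 0.084], [1.0, 0.001, -0.0, 0.001], [0.0, -0.288, 0.958, -0.163], [0.0, 0.0, 0.0, 1.0]] [[369.5, 0.0, 280.1], [0.0, 369.5, 209.5], [0.0, 0.0, 1.0]]
bottle [0.541 0.415 0.07 ]
jar [0.456 0.156 0.03 ]
cutter [0.703 0.174 0.015]
mould [ 0.707 -0.219  0.02 ]
mug [ 0.773 -0.173  0.04 ]
shift [-5.194 -3.56  -0.775] turn [ 0.    -0.     0.707]
```

Call:
servo_tool --pt "-1 -0.6 -0.1 0 0 0 94" --pt "-1 -0.6 -0.1 0 0 0 94" --pt "-1 -0.6 -0.1 0 0 0 94" --pt "-1 -0.6 -0.1 0 0 0 94"

```text
time: 0.93
tool_pos: [0.2131, 0.4512, 0.2336]
ee_rot: [3.141, 0.003, 2.905]
wrist_force: [-1.0, 1.1, 0.3]
width: 0.094
finger_force: 0.0
```

Call:
servo_tool --pt "-1 -0.6 -0.1 0 0 0 94" --pt "-1 -0.6 -0.1 0 0 0 94" --pt "-1 -0.6 -0.1 0 0 0 94" --pt "-1 -0.6 -0.1 0 0 0 94"

```text
time: 1.27
tool_pos: [0.2966, 0.37, 0.2434]
ee_rot: [3.141, 0.003, 2.904]
wrist_force: [-0.4, 0.4, 0.7]
width: 0.0942
finger_force: 0.0
```

Call:
servo_tool --pt "-1 -0.6 -0.1 0 0 0 94" --pt "-1 -0.6 -0.1 0 0 0 94" --pt "-1 -0.6 -0.1 0 0 0 94" --pt "-1 -0.6 -0.1 0 0 0 94"

```text
time: 1.6
tool_pos: [0.38, 0.2889, 0.2529]
ee_rot: [-3.141, 0.003, 2.905]
wrist_force: [0.7, 0.6, -0.5]
width: 0.0938
finger_force: 0.0
```

Call:
servo_tool --pt "-1 -0.6 -0.1 0 0 0 94" --pt "-1 -0.6 -0.1 0 0 0 94" --pt "-1 -0.6 -0.1 0 0 0 94" --pt "-1 -0.6 -0.1 0 0 0 94"

```text
time: 1.93
tool_pos: [0.4634, 0.2078, 0.2623]
ee_rot: [-3.141, 0.002, 2.905]
wrist_force: [0.1, -0.2, -0.1]
width: 0.0942
finger_force: 0.0
```

Call:
servo_tool --pt "-1 -0.6 -0.1 0 0 0.2 94" --pt "-1 -0.6 -0.1 0 0 0.4 94" --pt "-1 -0.6 -0.1 0 0 0.6 94" --pt "-1 -0.6 -0.1 0 0 0.7 94" --pt "-1 -0.6 -0.1 0 0 0.7 94" --pt "-1 -0.6 -0.1 0 0 0.7 94" --pt "-1 -0.6 -0.1 0 0 0.707 94" --pt "-1 -0.6 -0.1 0 0 0.707 94" --pt "-1 -0.6 -0.1 0 0 0.707 94" --pt "-1 -0.6 -0.1 0 0 0.707 94"

```text
time: 2.77
tool_pos: [0.5434, 0.1309, 0.2722]
ee_rot: [-3.141, -0.001, 1.8]
wrist_force: [0.4, 1.0, -0.4]
width: 0.0938
finger_force: 0.0
```

Call:
servo_tool --pt "-1 0.47 0 0 0 0 94" --pt "-1 0.47 0 0 0 0 94" --pt "-1 0.47 0 0 0 0 94" --pt "-1 0.47 0 0 0 0 94" --pt "-1 0.47 0 0 0 0 94"

```text
time: 3.18
tool_pos: [0.6127, 0.0425, 0.2714]
ee_rot: [-3.14, -0.002, 1.801]
wrist_force: [-0.1, 0.6, -0.6]
width: 0.0942
finger_force: 0.0
```

Run:
```python
from h import *
import json
o=robot.get_obs();np.save('w1pose.npy',np.r_[o['tool_pos'],o['ee_rot']]);a=save('wrist','w1.png')
for t in('tin','gauge','lid'):print(t,[(np.round(x['extent']).tolist(),round(x['conf'],2)) for x in robot.find_in(t,'wrist')][:3])
print(o['tool_pos'],o['ee_rot'])
```

```text
tin [([197.0, 376.0, 62.0, 88.0], 0.86), ([370.0, 373.0, 78.0, 92.0], 0.63), ([89.0, 293.0, 102.0, 112.0], 0.59)]
gauge [([280.0, 82.0, 118.0, 163.0], 0.63), ([393.0, 72.0, 63.0, 63.0], 0.23)]
lid [([194.0, 410.0, 53.0, 19.0], 0.76), ([392.0, 70.0, 62.0, 62.0], 0.47)]
[0.61269711 0.04253079 0.27139018] [-3.13991285e+00 -1.50631317e-03  1.80123056e+00]
```

View pics/w1.png

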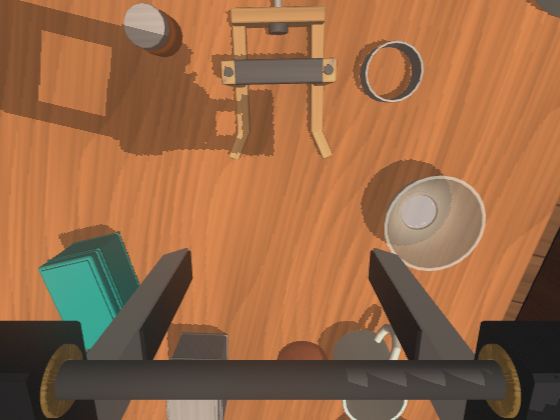

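The wrist picture shows the gauge clearly: bar centre near (279,71), stop at (278,16), guide tips near (238,157) and (325,157). The tin's near end is at (200,340). I'll enlarge the gauge.

Run:
```python
import cv2
a=cv2.imread('pics/w1.png')[0:165,205:355];cv2.imwrite('pics/w1c.png',cv2.resize(a,None,fx=3.6,fy=3.6,interpolation=cv2.INTER_CUBIC))
```

```text
(no output)
```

View pics/w1c.png

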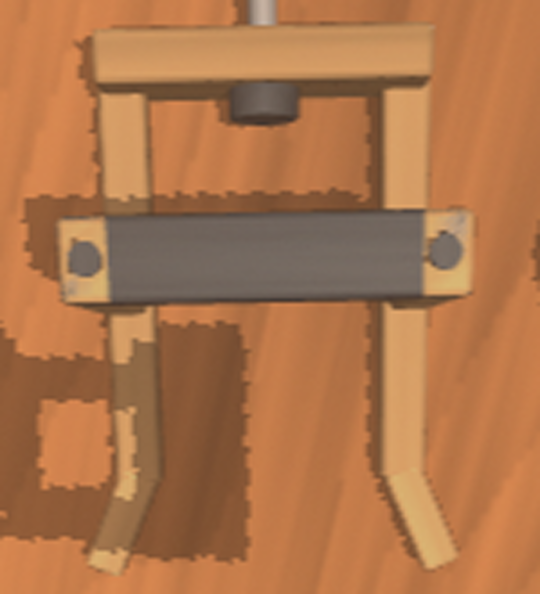

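```bash
cat > wf.py <<'E'
from fit import *
def wcam(pose):
    T=np.eye(4);T[:3,:3]=Ro.from_euler('xyz',pose[3:]).as_matrix();T[:3,3]=pose[:3]
    return T@np.array(robot.camera_params('wrist')['tool_from_camera'])
K=np.array(robot.camera_params('wrist')['camera_matrix'])
def wproj(C,P):
    q=(np.asarray(P)-C[:3,3])@C[:3,:3]; q=q@K.T; return q[:,:2]/q[:,2:]
E
python3 - <<'E'
from wf import *
C=wcam(np.load('w1pose.npy'))
k=3.6
L=[((96,83),(.05,.047,.03)),((431,78),(.05,-.047,.03)),((96,32),(.064,.047,.03)),((433,26),(.064,-.047,.03)),
((157,474),(-.06,.034,.014)),((386,474),(-.06,-.034,.014)),((122,573),(-.088,.044,.014)),((432,570),(-.088,-.044,.014)),
((266,301),(-.01,0,.095)),((266,211),(.01,0,.095))]
uv=np.array([(205+a/k,b/k) for (a,b),_ in L]);P=[p for _,p in L]
e=np.load('est.npy');g0=e[4:7].copy();g0[2]+=2*np.pi
f=lambda p:(wproj(C,W(p,P))-uv).ravel()
s=least_squares(f,g0,loss='soft_l1');print('before',g0,'after',s.x);print(f(s.x).reshape(-1,2).round(1).tolist())
np.save('g.npy',s.x)
t=e[:4].copy();t[2]+=np.pi;print('tin',t)
d=t[:2]-s.x[:2];c,si=np.cos(s.x[2]),np.sin(s.x[2]);print('tin in gauge',d@[c,si],d@[-si,c],t[2]-s.x[2])
# hover looking at tin: TCP ahead of tin by 0.03..
u=np.array([np.cos(t[2]),np.sin(t[2])]);print('hover',t[:2]+.0*u); go([t[0],t[1],.27],t[2])
E
```

```text
before [0.58909141 0.14013356 1.80339982] after [0.58801206 0.14755155 1.81577394]
[[-0.5, 0.2], [1.0, 0.1], [-1.2, -1.4], [0.8, -1.2], [1.0, 2.4], [-1.9, 1.5], [2.9, -0.1], [-6.1, -0.3], [0.2, -0.0], [-0.1, 0.3]]
tin [ 0.57413159 -0.24761129  1.75874141  0.07406808]
tin in gauge -0.3799978756410122 0.10930670111890312 -0.05703253536086539
hover [ 0.57413159 -0.24761129]
shift [-2.751 -1.038  0.027] turn [ 0.    -0.     0.028]
```

Call:
servo_tool --pt "-1 -0.27 0 0 0 0.027 94" --pt "-1 -0.27 0 0 0 0.027 94" --pt "-1 -0.27 0 0 0 0.027 94"

```text
time: 3.63
tool_pos: [0.6082, -0.063, 0.273]
ee_rot: [3.141, 0.002, 1.758]
wrist_force: [-0.0, 0.5, -0.1]
width: 0.094
finger_force: 0.0
```

Call:
servo_tool --pt "-1 -0.27 0 0 0 0 94" --pt "-1 -0.27 0 0 0 0 94" --pt "-1 -0.27 0 0 0 0 94"

```text
time: 3.88
tool_pos: [0.6001, -0.1672, 0.2729]
ee_rot: [-3.142, 0.002, 1.757]
wrist_force: [0.0, 0.2, -1.1]
width: 0.094
finger_force: 0.0
```

Call:
servo_tool --pt "-1 -0.27 0 0 0 0 94" --pt "-1 -0.27 0 0 0 0 94" --pt "-1 -0.27 0 0 0 0 94"

```text
time: 4.13
tool_pos: [0.5921, -0.2707, 0.2726]
ee_rot: [-3.141, 0.002, 1.756]
wrist_force: [-0.1, 0.4, -0.4]
width: 0.0939
finger_force: 0.0
```

Call:
servo_tool --pt "-0.65 -0.27 0.5 0 0 0 0" --pt "-0.65 -0.27 0.5 0 0 0 0" --pt "-0.65 -0.27 0.5 0 0 0 0" --pt "-0.65 -0.27 0.5 0 0 0 0" --pt "-0.65 -0.27 0.5 0 0 0 0" --pt "-0.65 -0.27 0.5 0 0 0 0"

```text
time: 4.63
tool_pos: [0.5797, -0.335, 0.2246]
ee_rot: [3.139, 0.002, 1.76]
wrist_force: [-0.3, -0.2, -0.3]
width: 0.057
finger_force: 0.0
```

Run:
```python
from h import *
o=robot.get_obs();np.save('w2pose.npy',np.r_[o['tool_pos'],o['ee_rot']]);a=save('wrist','w2.png')
for t in('tin','lid','jelly_mould'):print(t,[(np.round(x['extent']).tolist(),round(x['conf'],2)) for x in robot.find_in(t,'wrist')][:3])
cv2.imwrite('pics/w2b.png',cv2.resize(a,(800,600),interpolation=cv2.INTER_CUBIC)[:,:,::-1])
```

```text
tin [([157.0, 8.0, 58.0, 12.0], 0.89), ([131.0, 136.0, 120.0, 149.0], 0.78), ([294.0, 94.0, 71.0, 135.0], 0.69)]
lid [([292.0, 92.0, 81.0, 144.0], 0.85), ([121.0, 134.0, 100.0, 148.0], 0.62)]
jelly_mould [([429.0, 82.0, 77.0, 75.0], 0.96)]
```

View pics/w2b.png

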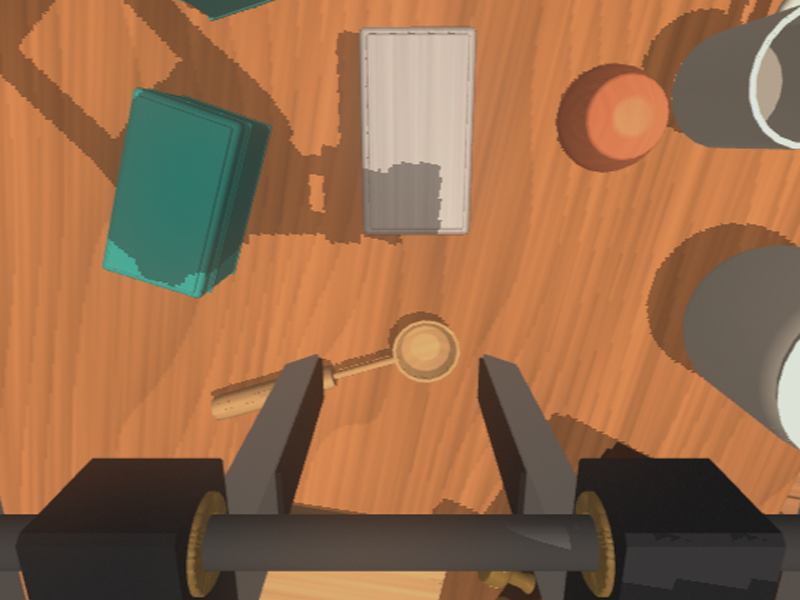

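The tin's lid corners in the enlarged view are at about (361,28), (474,28), (469,235) and (365,234). The mould at (613,117) is clear of it. Fitting from the wrist view.

Run:
```python
from wf import *
C=wcam(np.load('w2pose.npy'))
uv=np.array([(361,28),(474,28),(469,235),(365,235)])*.7
sg=[(.055,.031),(.055,-.031),(-.055,-.031),(-.055,.031)]
f=lambda p:(wproj(C,W(p,[(a,b,p[3]) for a,b in sg]))-uv).ravel()
s=least_squares(f,[.574,-.248,1.759,.08]);t=s.x;print(t,f(t).reshape(-1,2).round(1).tolist())
np.save('t.npy',t)
g=np.load('g.npy');d=t[:2]-g[:2];c,si=np.cos(g[2]),np.sin(g[2]);print('in gauge',d@[c,si],d@[-si,c],t[2]-g[2])
go([t[0],t[1],.115],t[2])
```

```text
[ 0.57430635 -0.24743384  1.76594771  0.07805681] [[-1.2, 0.6], [1.4, 0.2], [0.2, -0.7], [-0.4, -0.3]]
in gauge -0.3798681103548687 0.10909411432264175 -0.04982622658165936
shift [0.877 0.112 1.09 ] turn [ 0.001  0.001 -0.004]
```

Call:
servo_tool --pt "0.88 0.11 0.3 0 0 0 0" --pt "0.88 0.11 0.6 0 0 0 0" --pt "0.88 0.11 1 0 0 0 0" --pt "0.88 0.11 1 0 0 0 0" --pt "0.88 0.11 1 0 0 0 0" --pt "0.88 0.11 1 0 0 0 0" --pt "0.88 0.11 1 0 0 0 0" --pt "0.88 0.11 1 0 0 0 0" --pt "0.88 0.11 1 0 0 0 0" --pt "0.88 0.11 1 0 0 0 0"

```text
time: 5.67
tool_pos: [0.5739, -0.2492, 0.1244]
ee_rot: [3.139, 0.002, 1.757]
wrist_force: [0.0, 0.2, 0.2]
width: 0.0005
finger_force: 0.0
```

Call:
servo_tool --pt "0 0 0.05 0 0 0 0" --pt "0 0 0.1 0 0 0 0" --pt "0 0 0.15 0 0 0 0" --pt "0 0 0.19 0 0 0 0" --pt "0 0 0.22 0 0 0 0" --pt "0 0 0.22 0 0 0 0"

```text
time: 6.17
tool_pos: [0.5728, -0.248, 0.1]
ee_rot: [-3.141, -0.001, 1.758]
wrist_force: [0.5, -0.2, 0.7]
width: 0.0009
finger_force: 0.0
```

Call:
servo_tool --pt "0 0 0.01 0 0 0 0" --pt "0 0 0.02 0 0 0 0" --pt "0 0 0.03 0 0 0 0" --pt "0 0 0.03 0 0 0 0"

```text
time: 6.5
tool_pos: [0.573, -0.2481, 0.0987]
ee_rot: [3.141, 0.0, 1.758]
wrist_force: [-2.1, 0.4, 5.4]
width: 0.0002
finger_force: 2.5
```

Call:
servo_tool --pt "0 0 0.005 0 0 0 0" --pt "0 0 0.01 0 0 0 0" --pt "0 0 0.01 0 0 0 0"

```text
time: 6.75
tool_pos: [0.573, -0.2481, 0.0979]
ee_rot: [3.141, 0.0, 1.758]
wrist_force: [-2.1, 1.7, 5.3]
width: 0.0004
finger_force: 2.9
```

Call:
servo_tool --pt "0 0 0.005 0 0 0 0" --pt "0 0 0.01 0 0 0 0" --pt "0 0 0.01 0 0 0 0"

```text
time: 7.0
tool_pos: [0.573, -0.2481, 0.0969]
ee_rot: [3.141, 0.0, 1.758]
wrist_force: [-2.4, 1.3, 5.4]
width: 0.0007
finger_force: 2.9
```

Call:
servo_tool --pt "0 0 0.005 0 0 0 0" --pt "0 0 0.01 0 0 0 0" --pt "0 0 0.015 0 0 0 0" --pt "0 0 0.015 0 0 0 0"

```text
time: 7.33
tool_pos: [0.573, -0.2481, 0.0953]
ee_rot: [3.141, 0.0, 1.758]
wrist_force: [-2.4, 1.3, 6.0]
width: 0.0004
finger_force: 2.9
```

Call:
servo_tool --pt "0 0 0.005 0 0 0 0" --pt "0 0 0.01 0 0 0 0" --pt "0 0 0.015 0 0 0 0" --pt "0 0 0.015 0 0 0 0"

```text
time: 7.67
tool_pos: [0.573, -0.2481, 0.0939]
ee_rot: [3.141, 0.0, 1.758]
wrist_force: [-2.4, 1.2, 6.4]
width: 0.0002
finger_force: 2.9
```

Call:
servo_tool --pt "0 0 0.005 0 0 0 0" --pt "0 0 0.01 0 0 0 0" --pt "0 0 0.01 0 0 0 0"

```text
time: 7.92
tool_pos: [0.573, -0.2481, 0.0933]
ee_rot: [3.141, 0.0, 1.758]
wrist_force: [-3.1, 1.2, 7.6]
width: 0.0005
finger_force: 3.6
```

Call:
servo_tool --pt "0 0 0.005 0 0 0 0" --pt "0 0 0.01 0 0 0 0" --pt "0 0 0.01 0 0 0 0"

```text
time: 8.17
tool_pos: [0.573, -0.2481, 0.0932]
ee_rot: [3.141, 0.001, 1.758]
wrist_force: [-4.6, 1.9, 10.7]
width: 0.0005
finger_force: 5.1
```

Call:
servo_tool --pt "0 0 0.005 0 0 0 0" --pt "0 0 0.01 0 0 0 0" --pt "0 0 0.01 0 0 0 0"

```text
time: 8.42
tool_pos: [0.5731, -0.2481, 0.0932]
ee_rot: [3.14, 0.001, 1.758]
wrist_force: [-6.6, 2.7, 13.4]
width: 0.0007
finger_force: 6.6
```

Call:
servo_tool --pt "0 0 0.005 0 0 0 0" --pt "0 0 0.01 0 0 0 0" --pt "0 0 0.01 0 0 0 0"

```text
time: 8.67
tool_pos: [0.5731, -0.2481, 0.0931]
ee_rot: [3.14, 0.001, 1.758]
wrist_force: [-8.1, 3.3, 15.5]
width: 0.0004
finger_force: 8.1
```

Call:
servo_tool --pt "0 0 0.01 0 0 0 0" --pt "0 0 0.02 0 0 0 0" --pt "0 0 0.02 0 0 0 0"

```text
time: 8.92
tool_pos: [0.5731, -0.2482, 0.0931]
ee_rot: [3.14, 0.002, 1.758]
wrist_force: [-9.8, 4.9, 21.9]
width: 0.0005
finger_force: 11.1
```

Call:
servo_tool --pt "0 0 -0.1 0 0 0 0" --pt "0 0 -0.3 0 0 0 0" --pt "0 0 -0.6 0 0 0 94" --pt "0 0 -0.6 0 0 0 94" --pt "0 0 -0.6 0 0 0 94" --pt "0 0 -0.6 0 0 0 94" --pt "0 0 -0.6 0 0 0 94" --pt "0 0 -0.6 0 0 0 94" --pt "0 0 -0.6 0 0 0 94" --pt "0 0 -0.6 0 0 0 94" --pt "0 0 -0.6 0 0 0 94" --pt "0 0 -0.6 0 0 0 94"

```text
time: 9.92
tool_pos: [0.573, -0.2481, 0.1462]
ee_rot: [-3.141, -0.0, 1.758]
wrist_force: [-0.3, 0.4, 0.1]
width: 0.064
finger_force: 0.0
```

Run:
```python
from h import *
t=np.load('t.npy');o=robot.get_obs();print(o['tool_pos'],o['width'],o['wrist_force'])
u=np.array([np.cos(t[2]),np.sin(t[2])])
go([*t[:2],.040],t[2])
for off in(-.11,):go([*(t[:2]+off*u),.2],t[2])
```

```text
[ 0.57297053 -0.24808475  0.14615824] 0.06402509993191918 [-0.28627372  0.39267408  0.05559473]
shift [0.004 0.015 1.062] turn [-0.    -0.    -0.005]
shift [-1.096  0.023 -0.539] turn [-0.    -0.    -0.005]
```

Call:
servo_tool --pt "0 0.01 0 0 0 -0.005 94" --pt "0 0.01 0 0 0 -0.005 94" --pt "0 0.01 0 0 0 -0.005 94" --pt "0 0.01 0 0 0 -0.005 94" --pt "0 0.01 0.1 0 0 -0.005 94" --pt "0 0.01 0.3 0 0 -0.005 94" --pt "0 0.01 0.5 0 0 -0.005 94" --pt "0 0.01 0.7 0 0 -0.005 94" --pt "0 0.01 0.9 0 0 -0.005 94" --pt "0 0.01 1 0 0 -0.005 94" --pt "0 0.01 1 0 0 -0.005 94" --pt "0 0.01 1 0 0 -0.005 94"

```text
time: 10.92
tool_pos: [0.5737, -0.2478, 0.0458]
ee_rot: [-3.141, -0.001, 1.766]
wrist_force: [0.3, -0.8, -0.5]
width: 0.094
finger_force: 0.0
```

Call:
servo_tool --pt "0 0 0.05 0 0 0 94" --pt "0 0 0.05 0 0 0 80" --pt "0 0 0.05 0 0 0 70" --pt "0 0 0.05 0 0 0 60" --pt "0 0 0.05 0 0 0 50" --pt "0 0 0.05 0 0 0 50" --pt "0 0 0.05 0 0 0 50" --pt "0 0 0.05 0 0 0 50" --pt "0 0 0.05 0 0 0 50" --pt "0 0 0.05 0 0 0 50"

```text
time: 11.75
tool_pos: [0.5734, -0.2483, 0.0419]
ee_rot: [-3.14, 0.0, 1.766]
wrist_force: [-4.9, -0.8, 4.6]
width: 0.062
finger_force: 30.0
```

Call:
servo_tool --pt "0 0 -0.05 0 0 0 50" --pt "0 0 -0.1 0 0 0 50" --pt "0 0 -0.15 0 0 0 50" --pt "0 0 -0.2 0 0 0 50" --pt "0 0 -0.2 0 0 0 50"

```text
time: 12.17
tool_pos: [0.5748, -0.248, 0.0623]
ee_rot: [3.14, 0.001, 1.766]
wrist_force: [-0.2, -1.2, -6.0]
width: 0.0617
finger_force: 30.0
```

Run:
```python
from h import *
g=np.load('g.npy');u=np.array([np.cos(g[2]),np.sin(g[2])])
o=robot.get_obs();print(o['tool_pos'],o['width'],o['wrist_force'])
p=g[:2]-.145*u;print(p);go([*p,o['tool_pos'][2]],g[2])
```

```text
[ 0.5747941  -0.24795539  0.06230248] 0.06165998951942837 [-0.24758788 -1.17804641 -5.96792824]
[0.62317957 0.00688085]
shift [ 2.406  0.969 -0.   ] turn [ 0.001  0.    -0.032]
```

Call:
servo_tool --pt "0.2 0.08 0 0 0 0 50" --pt "0.4 0.16 0 0 0 0 50" --pt "0.6 0.24 0 0 0 0 50" --pt "0.8 0.32 0 0 0 0 50"

```text
time: 12.5
tool_pos: [0.59, -0.1623, 0.0611]
ee_rot: [3.142, -0.001, 1.765]
wrist_force: [-0.7, 0.4, -6.9]
width: 0.0622
finger_force: 30.0
```

Call:
servo_tool --pt "0.2 0.08 0 0 0 0 50" --pt "0.4 0.16 0 0 0 0 50" --pt "0.6 0.24 0 0 0 0 50" --pt "0.8 0.32 0 0 0 0 50"

```text
time: 12.83
tool_pos: [0.6059, -0.0773, 0.0612]
ee_rot: [3.142, -0.0, 1.766]
wrist_force: [-0.7, 0.1, -6.8]
width: 0.0618
finger_force: 30.0
```

Call:
servo_tool --pt "0.2 0.08 0 0 0 -0.01 50" --pt "0.4 0.16 0 0 0 -0.02 50" --pt "0.6 0.24 0 0 0 -0.03 50" --pt "0.75 0.3 0 0 0 -0.032 50" --pt "0.8 0.33 0 0 0 -0.032 50" --pt "0.8 0.33 0 0 0 -0.032 50"

```text
time: 13.33
tool_pos: [0.6229, 0.0078, 0.0612]
ee_rot: [3.141, -0.0, 1.818]
wrist_force: [0.8, -0.6, -6.3]
width: 0.0615
finger_force: 30.0
```

Run:
```python
from wf import *
g=np.load('g.npy');u=np.array([np.cos(g[2]),np.sin(g[2])])
o=robot.get_obs();print(o['tool_pos'],o['ee_rot'],o['width'],o['wrist_force'])
p=g[:2]-.145*u;go([*p,.042],g[2])
pose=np.r_[o['tool_pos'],o['ee_rot']];np.save('w3pose.npy',pose);a=save('wrist','w3.png')
C=wcam(pose);im=cv2.resize(a[:,:,::-1],(800,600),interpolation=cv2.INTER_CUBIC)
for s in(1,-1):
  for A,B in(((-.06,s*.034,.014),(.05,s*.034,.014)),((-.06,s*.034,.014),(-.088,s*.044,.014)),((.05,s*.047,.03),(.05,0,.03)),((0,s*.036,.095),(0,s*.05,.095))):
    q=np.round(wproj(C,W(g,[A,B]))/.7).astype(int);cv2.line(im,tuple(map(int,q[0])),tuple(map(int,q[1])),(0,0,255),1)
cv2.imwrite('pics/w3b.png',im)
```

```text
[0.62292689 0.00780524 0.06119525] [ 3.14145959e+00 -3.69856128e-04  1.81820533e+00] 0.061524063930273466 [ 0.81565352 -0.59641137 -6.33177165]
shift [-0.01   0.     0.192] turn [ 0.    -0.     0.002]
```

View pics/w3b.png

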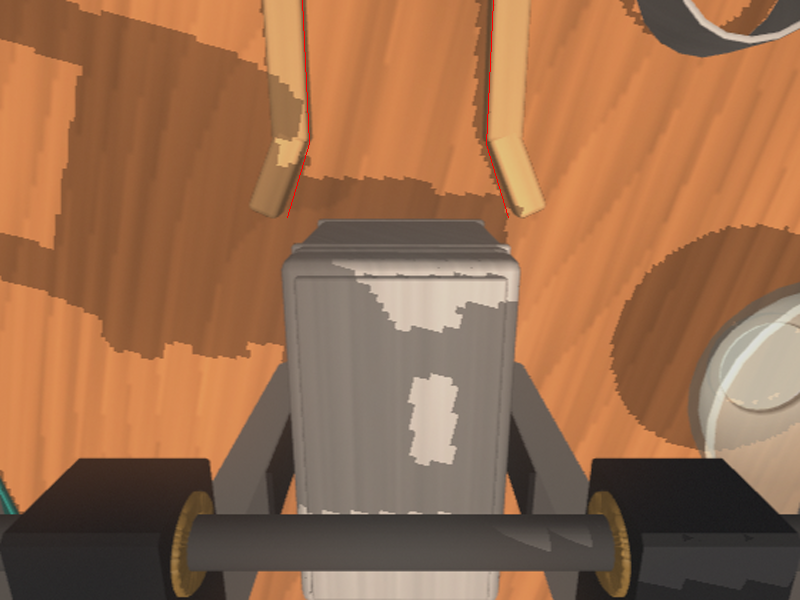

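The overlay matches the guides' inner edges to about 1 mm, and the held tin is centred and square to the entrance. I'll lower it to the counter, then slide it in gently while still gripped.

Call:
servo_tool --pt "0 0 0.08 0 0 0 50" --pt "0 0 0.14 0 0 0 50" --pt "0 0 0.18 0 0 0 50" --pt "0 0 0.19 0 0 0 50" --pt "0 0 0.19 0 0 0 50"

```text
time: 13.8
tool_pos: [0.6224, 0.0056, 0.042]
ee_rot: [-3.141, -0.0, 1.815]
wrist_force: [-0.0, -0.5, -6.3]
width: 0.062
finger_force: 30.0
```

Call:
servo_tool --pt "0.05 0 0 0 0 0 50" --pt "0.1 0 0 0 0 0 50" --pt "0.15 0 0 0 0 0 50" --pt "0.2 0 0 0 0 0 50" --pt "0.25 0 0 0 0 0 50" --pt "0.25 0 0 0 0 0 50"

```text
time: 14.3
tool_pos: [0.6163, 0.0322, 0.0425]
ee_rot: [-3.142, -0.001, 1.817]
wrist_force: [-0.2, -0.3, -6.6]
width: 0.0619
finger_force: 30.0
```

Call:
servo_tool --pt "0.05 0 0 0 0 0 50" --pt "0.1 0 0 0 0 0 50" --pt "0.15 0 0 0 0 0 50" --pt "0.2 0 0 0 0 0 50" --pt "0.25 0 0 0 0 0 50" --pt "0.25 0 0 0 0 0 50"

```text
time: 14.8
tool_pos: [0.6102, 0.0561, 0.0425]
ee_rot: [-3.142, -0.001, 1.817]
wrist_force: [0.0, 0.6, -6.5]
width: 0.0618
finger_force: 30.0
```

Call:
servo_tool --pt "0 0 0.01 0 0 0 50" --pt "0 0 0.02 0 0 0 50" --pt "0 0 0.02 0 0 0 50"

```text
time: 15.05
tool_pos: [0.6108, 0.0551, 0.0419]
ee_rot: [3.141, -0.001, 1.816]
wrist_force: [-3.4, 2.0, 1.1]
width: 0.0622
finger_force: 30.0
```

Call:
servo_tool --pt "0 0 0 0 0 0 75" --pt "0 0 0 0 0 0 94" --pt "0 0 0 0 0 0 94" --pt "0 0 0 0 0 0 94" --pt "0 0 0 0 0 0 94" --pt "0 0 0 0 0 0 94" --pt "0 0 -0.2 0 0 0 94" --pt "0 0 -0.5 0 0 0 94" --pt "0 0 -0.75 0 0 0 94" --pt "0 0 -0.9 0 0 0 94" --pt "0 0 -0.9 0 0 0 94"

```text
time: 15.97
tool_pos: [0.6133, 0.0548, 0.1357]
ee_rot: [3.133, 0.002, 1.816]
wrist_force: [0.1, -0.8, 0.1]
width: 0.0938
finger_force: 0.0
```

Call:
servo_tool --pt "-0.3 0 0 0 0 0 30" --pt "-0.6 0 0 0 0 0 30" --pt "-0.85 0 0 0 0 0 30" --pt "-0.85 0 0 0 0 0 30" --pt "-0.85 0 0 0 0 0 30" --pt "-0.85 0 0 0 0 0 30" --pt "-0.85 0 0.2 0 0 0 30" --pt "-0.85 0 0.4 0 0 0 30" --pt "-0.85 0 0.6 0 0 0 30" --pt "-0.85 0 0.8 0 0 0 30" --pt "-0.85 0 1 0 0 0 30" --pt "-0.85 0 1 0 0 0 30"

```text
time: 16.97
tool_pos: [0.6272, -0.0256, 0.0248]
ee_rot: [-3.132, -0.004, 1.818]
wrist_force: [-0.8, 0.6, -1.9]
width: 0.0303
finger_force: 0.0
```

Run:
```python
from wf import *
g=np.load('g.npy');c,si=np.cos(g[2]),np.sin(g[2])
o=robot.get_obs();d=o['tool_pos'][:2]-g[:2];print('tool in gauge',d@[c,si],d@[-si,c],o['tool_pos'][2],o['width'],o['wrist_force'])
pose=np.r_[o['tool_pos'],o['ee_rot']];save('wrist','w4.png')
for cam in('side','wrist'):
    if cam=='side':save('side','d4.png')
    for t in('tin','lid'):print(cam,t,[(np.round(x['extent']).tolist(),round(x['conf'],2)) for x in robot.find_in(t,cam)][:3])
a=cv2.imread('pics/w4.png');b=cv2.imread('pics/d4.png')[130:270,180:367]
cv2.imwrite('pics/m4.png',np.hstack([cv2.resize(a,(400,300)),cv2.resize(b,(400,300))]))
```

```text
tool in gauge -0.17750825806372 0.003954935696151909 0.024845693387954674 0.030275531118270665 [-0.84470765  0.60805469 -1.9077581 ]
side tin [([241.0, 360.0, 39.0, 70.0], 0.72), ([273.0, 218.0, 40.0, 52.0], 0.7), ([220.0, 291.0, 51.0, 54.0], 0.66)]
side lid [([240.0, 349.0, 38.0, 58.0], 0.91), ([219.0, 285.0, 54.0, 45.0], 0.82), ([273.0, 216.0, 37.0, 53.0], 0.61)]
wrist tin [([294.0, 139.0, 219.0, 269.0], 0.7)]
wrist lid []
```

View pics/m4.png

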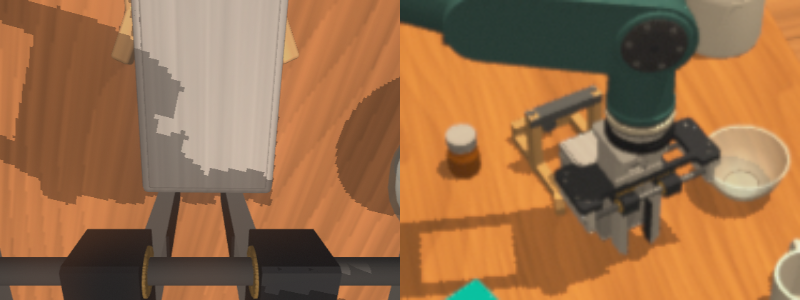

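The wrist view shows the tin straight between the guide tips, slightly right of the fingers (about 4 mm), so I'll correct that and push in steps.

Call:
servo_tool --pt "0.03 0.04 -0.05 0 0 0 30" --pt "0.08 0.04 -0.05 0 0 0 30" --pt "0.12 0.04 -0.05 0 0 0 30" --pt "0.15 0.04 -0.05 0 0 0 30" --pt "0.15 0.04 -0.05 0 0 0 30"

```text
time: 17.68
tool_pos: [0.6312, -0.0112, 0.0355]
ee_rot: [-3.142, -0.0, 1.817]
wrist_force: [0.4, -0.9, -0.2]
width: 0.03
finger_force: 0.0
```

Call:
servo_tool --pt "0.03 0 0 0 0 0 30" --pt "0.06 0 0 0 0 0 30" --pt "0.1 0 0 0 0 0 30" --pt "0.14 0 0 0 0 0 30" --pt "0.18 0 0 0 0 0 30" --pt "0.22 0 0 0 0 0 30" --pt "0.25 0 0 0 0 0 30" --pt "0.25 0 0 0 0 0 30"

```text
time: 18.35
tool_pos: [0.625, 0.0131, 0.0353]
ee_rot: [-3.141, -0.001, 1.817]
wrist_force: [0.3, -0.8, -0.7]
width: 0.0302
finger_force: 0.4
```

```bash
cat > where.py <<'E'
from h import *
g=np.load('g.npy');c,si=np.cos(g[2]),np.sin(g[2])
o=robot.get_obs();d=o['tool_pos'][:2]-g[:2];f=o['wrist_force'];print('tool in gauge',np.round([d@[c,si],d@[-si,c],o['tool_pos'][2],o['ee_rot'][2]-g[2]],4),'F along,lat,z',np.round([f[:2]@[c,si],f[:2]@[-si,c],f[2]],1),o['time'])
E
python3 where.py
```

```text
tool in gauge [-0.1395 -0.0033  0.0353  0.0008] F along,lat,z [-0.9 -0.1 -0.7] 18.35
```

Call:
servo_tool --pt "0 -0.03 0 0 0 0 30" --pt "0.04 -0.03 0 0 0 0 30" --pt "0.08 -0.03 0 0 0 0 30" --pt "0.12 -0.03 0 0 0 0 30" --pt "0.16 -0.03 0 0 0 0 30" --pt "0.2 -0.03 0 0 0 0 30" --pt "0.2 -0.03 0 0 0 0 30"

```text
time: 18.93
tool_pos: [0.6174, 0.032, 0.0355]
ee_rot: [3.142, -0.001, 1.817]
wrist_force: [-0.1, -0.2, -0.0]
width: 0.0299
finger_force: 0.3
```

Call:
servo_tool --pt "0.04 0 0 0 0 0 30" --pt "0.08 0 0 0 0 0 30" --pt "0.12 0 0 0 0 0 30" --pt "0.16 0 0 0 0 0 30" --pt "0.2 0 0 0 0 0 30" --pt "0.2 0 0 0 0 0 30"

```text
time: 19.43
tool_pos: [0.6125, 0.0514, 0.0356]
ee_rot: [3.141, -0.001, 1.817]
wrist_force: [1.3, -0.5, 1.0]
width: 0.0298
finger_force: 0.4
```

```bash
python3 where.py
```

```text
tool in gauge [-0.0992 -0.0005  0.0356  0.0009] F along,lat,z [-0.8 -1.2  1. ] 19.4333
```

Call:
servo_tool --pt "0.03 0 0 0 0 0 30" --pt "0.06 0 0 0 0 0 30" --pt "0.09 0 0 0 0 0 30" --pt "0.12 0 0 0 0 0 30" --pt "0.15 0 0 0 0 0 30" --pt "0.15 0 0 0 0 0 30"

```text
time: 19.93
tool_pos: [0.609, 0.0656, 0.0356]
ee_rot: [3.141, -0.001, 1.816]
wrist_force: [-0.4, -1.5, 1.0]
width: 0.0299
finger_force: 0.8
```

Call:
servo_tool --pt "0.01 0 0 0 0 0 30" --pt "0.02 0 0 0 0 0 30" --pt "0.03 0 0 0 0 0 30" --pt "0.03 0 0 0 0 0 30"

```text
time: 20.27
tool_pos: [0.6084, 0.0677, 0.0356]
ee_rot: [3.141, -0.0, 1.816]
wrist_force: [2.1, -2.8, 1.3]
width: 0.0302
finger_force: 1.6
```

Call:
servo_tool --pt "0.01 0 0 0 0 0 30" --pt "0.02 0 0 0 0 0 30" --pt "0.03 0 0 0 0 0 30" --pt "0.03 0 0 0 0 0 30"

```text
time: 20.6
tool_pos: [0.6077, 0.0708, 0.0356]
ee_rot: [3.141, -0.0, 1.816]
wrist_force: [0.9, -3.0, 1.0]
width: 0.0301
finger_force: 1.5
```

```bash
python3 where.py
```

```text
tool in gauge [-0.0792 -0.0005  0.0356  0.0003] F along,lat,z [-3.1 -0.2  1. ] 20.6
```

Call:
servo_tool --pt "0.01 0 0 0 0 0 30" --pt "0.02 0 0 0 0 0 30" --pt "0.02 0 0 0 0 0 30"

```text
time: 20.85
tool_pos: [0.6074, 0.072, 0.0356]
ee_rot: [3.141, 0.001, 1.816]
wrist_force: [1.2, -5.2, 0.6]
width: 0.03
finger_force: 2.6
```

Call:
servo_tool --pt "0.01 0 0 0 0 0 30" --pt "0.02 0 0 0 0 0 30" --pt "0.02 0 0 0 0 0 30"

```text
time: 21.1
tool_pos: [0.6074, 0.0721, 0.0358]
ee_rot: [3.141, 0.005, 1.816]
wrist_force: [1.7, -9.5, 1.5]
width: 0.03
finger_force: 4.8
```

Call:
servo_tool --pt "0.01 0 0 0 0 0 30" --pt "0.02 0 0 0 0 0 30" --pt "0.02 0 0 0 0 0 30"

```text
time: 21.35
tool_pos: [0.6074, 0.0722, 0.0362]
ee_rot: [3.141, 0.008, 1.815]
wrist_force: [1.8, -13.2, 2.5]
width: 0.0297
finger_force: 6.8
```

```bash
python3 where.py
```

```text
tool in gauge [-0.0778 -0.0006  0.0362 -0.0004] F along,lat,z [-13.2   1.4   2.5] 21.35
```

Call:
servo_tool --pt "-0.01 0 0 0 0 0 30" --pt "-0.01 0 0 0 0 0 30" --pt "-0.01 0 0 0 0 0 30" --pt "-0.01 0 0 0 0 0 30" --pt "-0.01 0 0 0 0 0 30" --pt "-0.01 0 0 0 0 0 30" --pt "-0.01 0 0 0 0 0 30" --pt "-0.01 0 0 0 0 0 30" --pt "-0.01 0 0 0 0 0 30" --pt "-0.01 0 0 0 0 0 30" --pt "-0.01 0 0 0 0 0 30" --pt "-0.01 0 0 0 0 0 30"

```text
time: 22.35
tool_pos: [0.6074, 0.0722, 0.036]
ee_rot: [3.141, 0.006, 1.815]
wrist_force: [2.4, -11.2, 1.4]
width: 0.0296
finger_force: 5.6
```

Call:
servo_tool --pt "-0.01 0 0 0 0 0 30" --pt "-0.02 0 0 0 0 0 30" --pt "-0.03 0 0 0 0 0 30" --pt "-0.04 0 0 0 0 0 30" --pt "-0.06 0 0 0 0 0 30" --pt "-0.1 0 0 0 0 0 30" --pt "-0.2 0 0 0 0 0 30" --pt "-0.4 0 0 0 0 0 30" --pt "-0.7 0 0 0 0 0 30" --pt "-0.9 0 -0.2 0 0 0 30" --pt "-0.9 0 -0.5 0 0 0 30" --pt "-0.9 0 -0.5 0 0 0 30"

```text
time: 23.35
tool_pos: [0.6319, -0.0139, 0.0915]
ee_rot: [3.132, 0.003, 1.814]
wrist_force: [1.1, 1.7, 1.0]
width: 0.0305
finger_force: 0.0
```

Call:
servo_tool --pt "0 0 -0.4 0 0 0 30" --pt "0 0 -0.8 0 0 0 30" --pt "0 0 -1 0 0 0 30" --pt "0 0 -1 0 0 0 30" --pt "0 0 -1 0 0 0 30"

```text
time: 23.77
tool_pos: [0.6291, -0.0118, 0.187]
ee_rot: [3.138, 0.001, 1.816]
wrist_force: [0.1, 0.4, -0.6]
width: 0.0298
finger_force: 0.0
```

Run:
```python
from wf import *
exec(open('where.py').read())
pose=np.r_[o['tool_pos'],o['ee_rot']];a=save('wrist','w5.png')[:,:,::-1];b=save('side','d5.png')[:,:,::-1]
C=wcam(pose);k=3
im=cv2.resize(a,None,fx=k,fy=k,interpolation=cv2.INTER_CUBIC)
for x in(-.0147,):
    q=wproj(C,W([*(g[:2]+x*np.array([c,si])),g[2]],[(s*.055,r*.031,.074) for s,r in((1,1),(1,-1),(-1,-1),(-1,1))]))
    cv2.polylines(im,[np.int32(q*k)],True,(0,0,255),1);print(q.round())
m=q.mean(0);u=int(np.clip(m[0]-67,0,425));v=int(np.clip(m[1]-90,0,220))
cv2.imwrite('pics/m5.png',np.hstack([im[v*k:(v+200)*k,u*k:(u+133)*k],cv2.resize(b[130:270,200:293],(399,600),interpolation=cv2.INTER_CUBIC)]))
```

```text
tool in gauge [-0.1645 -0.0012  0.187   0.0006] F along,lat,z [ 0.3 -0.2 -0.6] 23.7667
[[ 226. -102.]
 [ 326. -102.]
 [ 320.   84.]
 [ 232.   84.]]
```

View pics/m5.png

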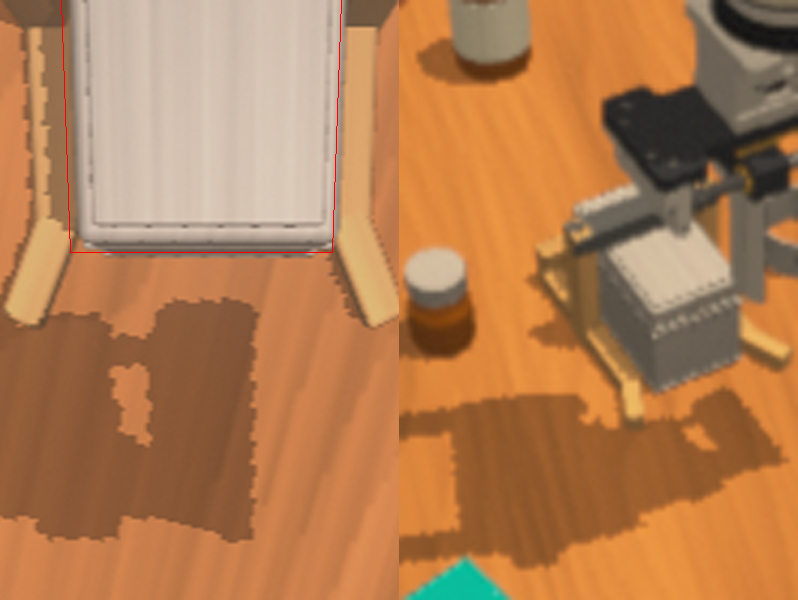

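The tin is under the bar with its rear edge at the guide bends (about x = -65 mm). The lid is flush and the robot is clear, so I'm handing in.

```bash
python3 -c "
from bench import robot
print(robot.close_job())"
```

```text
the job is handed in; nothing more can be done
None
```

The job is handed in, with no verdict returned: the lid is fully down (about 22 N vertical at most), and the tin is upright under the bar against the buffer, pressed there for about a second at about 11 N (13 N at most), with nothing else touched.

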